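Level the scale shelf and hold it pressed

TASK

The letter scale is going on the small white shelf, so level the shelf first: lay the yellow spirit level lengthwise on the board, let go of it, and turn the black foot knob until the bubble stands centred between the two black lines. Then press the level firmly down onto the board from above (about 10 N) and finish while still pressing, with the bubble still centred between the lines, so that the board cannot shift while I tighten the lock nut underneath. Leave the mouse, the tape and the glue stick where they are.

Things in the scene. Friction and masses are not known exactly. Their poses are not given: they have to be found in the camera images.
- level_mid (a point): Centre of the loose yellow spirit level, 20 mm above its underside. 140 long (x) x 24 wide (y) x 40 mm tall, 0.15 kg, black ends; lies on the desk at the start. Its middle 58 mm is only 30 mm tall at the sides and carries the yellow-green vial, seen from above; the solid 40 mm tall end blocks, 27 to 67 mm either side of the middle, are where to press from above.
- bubble (a joint): Pale bubble's centre in the vial, m along the level's x axis, 0 in the middle, limits +/-0.016. It floats to the higher end: +0.8 mm for each 0.001 rad that the level's x axis points upward; takes about 1.5 s to rest. The bubble is 12 mm long, the two black lines are 18 mm apart: it is clearly between them while its centre is within 2.5 mm of the middle.
- board_mid (a point): Point on the top face of the white shelf board where the middle of the level is well placed; z is the board's normal, y runs along the board towards its two fixed rubber feet, the knob end is at -y. The board's ends lie 95 mm from this point at +y and 185 mm at -y, its long edges 70 mm either side. The top face is about 50 mm above the desk.
- knob_grip (a point): Point on the axis of the round black foot knob at the height to grip it, 23 mm above the board's top, 157 mm from board_mid towards -y. The knob is 38 mm across, from 7 to 34 mm above the board. Clockwise, seen from above, raises the knob end of the board: 1.27 mm or 0.0055 rad of slope per radian. It needs 0.05 N m to turn, stays where it is left and has several turns.
- shelf: The shelf's rubber feet, fixed to the desk; origin on the desk under the middle of the board, y along the board towards the fixed feet.
- board: The white tilting board, 140 x 280 x 16 mm, 0.6 kg. Origin on its pivot line (along x) over the fixed feet, 20 mm below its top face, 73 mm from board_mid at +y. It tilts only as the knob turns; a push does not move it. At the start its slope along y is 0.0066 to 0.0155 rad. Pressing on one end of the level lets that end sink a little: about 0.15 mm of bubble per newton.
- foot_knob: The black knob; origin on its axis at its lower end, 7 mm above the board; turns about its z axis.
- level: The yellow spirit level; origin under its middle, on its underside; x lengthwise, z up.
- mouse: White wireless mouse, 104 x 62 x 35 mm, bystander on the desk.
- tape: Roll of brown tape lying flat, 96 mm across, 48 mm tall, bystander.
- glue_stick: Light blue glue stick standing upright, 24 mm across, 70 mm tall, bystander.

How it is judged (in metres and radians):
On the way, in this order (a step that is already met when the one before it is completed fails the run):
1. the spirit level lies lengthwise on the board, let go (contact force between level and board above 0.5 N and contact force between each of the arm, the fingers and level below 0.1 N and angle between the x axis of level and the y axis of board, either way round below 0.2 rad), for 0.3 s.
2. the board is level, with the spirit level lying on it (angle between board_mid's own z axis and vertical below 0.006 rad and contact force between level and board above 0.5 N), for 0.2 s.
At the end, for the whole second after the job is handed in: The fingers still press the spirit level down flat on the board, lengthwise within 0.2 rad, with 4 to 25 N between level and board; the bubble stands within 2.5 mm of the middle of the vial (between the lines) and the board is level within 0.006 rad; the level is at rest (value of joint bubble between -0.0025 and 0.0025 m and angle between board_mid's own z axis and vertical below 0.006 rad and contact force between level and board between 4 and 25 N and contact force between the fingers and level above 2 N and angle between the x axis of level and the y axis of board, either way round below 0.2 rad and angle between the z axis of level and the z axis of board, either way round below 0.01 rad and linear speed of level below 0.01 m/s); the arm keeps its last pose, push and grip.
It fails at once if mouse, tape or glue stick pushed more than 20 mm (distance of any of mouse, tape, glue_stick from where it was at the start of the episode above 0.02 m).
It fails at once if the spirit level is pressed onto the board with brute force (over 60 N) (contact force between level and board above 60 N).
It also fails if it takes over 72 s, if anything falls off the work surface, if the arm or the gripper's body presses on something with over 40 N, if the wrist force passes 120 N, or if a joint passes its speed limit or range.

ROBOT

A 7-joint arm with a two-finger parallel gripper is mounted at the origin on a cart in front of the work surface, level with it; the furniture and walls round the work are solid. World frame = base frame: x ahead of the robot, y to its left, z up, the work surface at z = 0. Lengths are in m, angles in degrees, forces in N, time in s.
With the tool pointing down it reaches from about 0.425 to 0.875 m from the base axis. Payload 4.7 kg.
Tool frame: the origin (TCP) lies at the very end of the fingers, on their centre line; the grasp point (between the pads) lies 19 mm behind it (env.grip_point_offset is the distance from the TCP to the grasp point, in m); z points along the fingers, y is the line along which they close (so a half turn about z gives the same grasp; the last joint's range is limited). The gripper opens to 87 mm and grips with 3 to 60 N. Pads are 19 mm wide; open, the fingers measure 117 mm over their backs; the gripper's body (75 mm by 190 mm) begins 51 mm behind the grasp point.
Start: joints at [-72.072, 18.392, -4.016, 83.108, 1.295, 78.541, -3.26], TCP at [0.191, 0.621, 0.223] pointing down, gripper open.
Joint ranges: [-163.93, 163.93], [-17.29, 119.83], [-79.2, 71.16], [3.27, 140.29], [-89.18, 269.18], [5.43, 117.66], [-154.24, 154.24]. Speed limits (degrees/s): [147.25, 147.25, 180, 180, 180, 180, 180].

INTERFACE

Orientations are given as [roll, pitch, yaw] about the fixed x, y, z axes, in that order (R = Rz(yaw) Ry(pitch) Rx(roll)).
In Python, from cell import env gives the robot as it stands.
- The arm moves only by the tool jog_arm, never from a script. Its argument "motion" is a list of rows, each an object of numbers: "x", "y", "z": the shift along the tool's x, y, z in cm; "ax", "ay", "az": the turn, a rotation vector about the tool's x, y, z in degrees. In form: [{"x": .., "y": .., "z": .., "ax": .., "ay": .., "az": ..}, ...]. A call has exactly 5 rows; each row shifts and turns the commanded pose from where the row before left it, along the tool's axes as they then stand; what a row does not reach is not made up. A row lasts 1/10 s, in which the tool goes at most 50 mm and 8.59 degrees, less where a joint would pass 70% of its speed; a pose out of reach is approached as far as the arm can. A call is refused whole if a number of a shift passes 5 or a number of a turn 8.59, either way. A call with a gripper value outside its range is refused whole. "claw" is the gripper command: -1 is shut, 1 is fully open, values between are in proportion, set as the call begins (left out, the last holds). The fingers move at their own pace and stop on an object; "squeeze" is the grip in N (left out, the last holds). Time passes only in rows, so rows that do not move let the fingers close, or fill a call up. It gives the time, the measured TCP pose, the force, the opening and the grip force at its end, in the units of the state.
- env.get_obs(): the state, without advancing time (a new reading comes with each control period).
- env.read_camera(name): name is "side" or "top" or "wrist"; returns the picture (400x640x3 uint8, red, green, blue); there is no depth.
- env.camera_params(name): a dict with "fx", "fy", "cx", "cy" (pixels), "extrinsics" (4x4, takes a point from world to camera coordinates). Camera axes: x right, y up, looking along -z (the intrinsics and any distortion apply to the point x, -y, -z); pixel columns grow to the right and rows downward; lengths in m; the calibration is good to about 2 mm. A picture is of the moment at which its call begins: read the wrist's pose just before it. camera_params takes no time and is no camera call; for the wrist camera it gives the pose at the moment of the call.
- env.sign_off(): hands the job in; it is judged then, once.
The state is a dict: "time_s": time; "qpos": joint angles; "joint_velocities": joint speeds; "effort": joint torques, N m; "tool_pos": TCP position; "tool_rot": TCP orientation; "force": force on the tool from outside, world axes, zero at the start; "wrist_torque": the same for the moment, N m; "grip_width": finger opening in m; "grasp_force": force on a finger pad.
Only numpy, scipy, OpenCV 4.12 (cv2) and the standard library are available. Lean on these libraries where they do the work, as an engineer would, in place of code of your own. Each camera call takes 0.05 s, during which the arm holds its last target. There are 200 camera calls.

## Working session

There is one attempt and no reset: what is moved stays moved. The work goes in short steps, Python scripts to look and compute and a tool call to move; the robot and the scene stay as the last step left them, time stands still between calls to the robot, and variables do not carry over. Pictures are saved under pics/ and viewed, at most 10 in all, crops included, and the job is handed in when it is done.

Besides the shell and the picture viewer there is one more tool, called after ">>>" by a JSON object that holds its "name" and its "arguments", one argument or row to a line. jog_arm: Moves the arm, as the interface text tells. Its arguments: {"type":"object","properties":{"motion":{"type":"array"},"claw":{"type":"number"},"squeeze":{"type":"number"}},"required":["motion"]}

```bash
mkdir -p pics
cat > h.py <<'E'
import numpy as np, cv2
from cell import env
def ray(name,u,v,P=None):
    P=P or env.camera_params(name); E=np.array(P["extrinsics"])
    d=np.array([(u-P["cx"])/P["fx"],-(v-P["cy"])/P["fy"],-1.])
    R=E[:3,:3]; return -R.T@E[:3,3], R.T@d
def onz(name,u,v,z,P=None):
    o,d=ray(name,u,v,P); return o+d*(z-o[2])/d[2]
def save(name,fn):
    im=env.read_camera(name); cv2.imwrite("pics/"+fn,im[:,:,::-1]); return im
E
python3 - <<'E'
from h import *
o=env.get_obs(); print(o)
a=save("top","t0.png"); b=save("side","s0.png")
for n in("top","side","wrist"):
    P=env.camera_params(n); print(n,P["fx"],P["cx"],P["cy"],ray(n,P["cx"],P["cy"]), [k for k in P])
cv2.imwrite("pics/a.png",np.vstack([a[:,:,::-1],b[:,:,::-1]])[:, :])
E
```

```text
{'time_s': 0.0, 'qpos': array([-72.07264114,  18.43723013,  -4.01643055,  83.17474976,
         1.29633825,  78.53911605,  -3.25963326]), 'joint_velocities': array([ 0.0088381 ,  0.02680751, -0.01617468, -0.07287513,  0.00616615,
       -0.01429374, -0.0081593 ]), 'effort': array([-2.23014190e-04, -4.91287494e+01, -4.03892007e-01, -3.12529421e+01,
       -6.38487772e-02,  4.39742999e-02,  1.68816932e-04]), 'tool_pos': array([0.19122509, 0.62066848, 0.2214837 ]), 'tool_rot': array([-1.79894223e+02,  6.71010531e-03,  1.62883881e+02]), 'force': array([-0.28263332,  0.0232716 ,  0.69709008]), 'wrist_torque': array([0.01316986, 0.00846949, 0.00010612]), 'grasp_force': 0.0, 'grip_width': 0.08661021930228496}
top 428.28324840073776 321.40436920717616 188.56408488720436 (array([0.45145185, 0.23123617, 0.91143335]), array([ 0.17353316, -0.01501807, -0.98471351])) ['fx', 'fy', 'cx', 'cy', 'extrinsics']
side 478.76162821560837 305.2825458026565 207.01709670754167 (array([0.27618412, 0.79660152, 0.69290103]), array([ 0.36068332, -0.64116365, -0.67736011])) ['fx', 'fy', 'cx', 'cy', 'extrinsics']
wrist 277.4970019971018 320.1051085161136 201.75606167179848 (array([0.12626747, 0.64059773, 0.38566178]), array([ 0.23708256, -0.07591539, -0.96851882])) ['fx', 'fy', 'cx', 'cy', 'extrinsics']
```

View pics/t0.png

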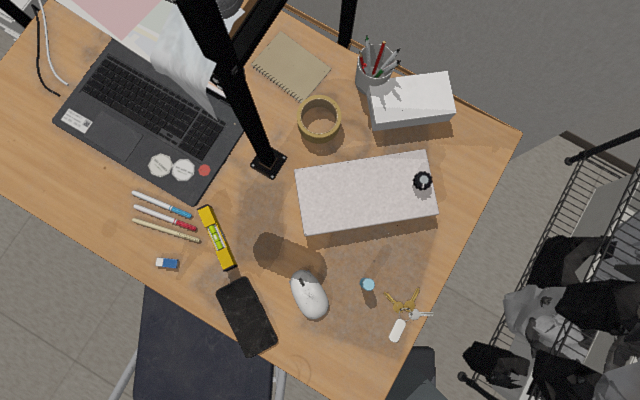

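View pics/s0.png

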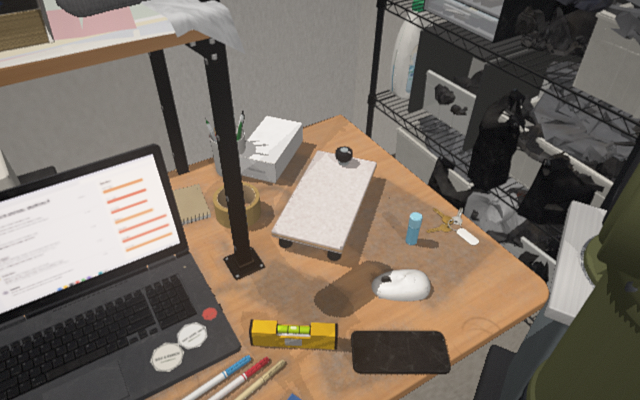

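The top view shows the yellow level at about (216,238), the white board with corners near (295,168), (430,150), (438,213), (305,235), and the knob at (423,181). It also shows the tape at (320,120), the mouse at (309,295), the glue at (368,285), and a black post of an overhead rack with its foot at (268,163). The side view agrees.

```bash
cat >> h.py <<'E'
def proj(name,p):
    P=env.camera_params(name);E=np.array(P["extrinsics"]);c=E[:3,:3]@p+E[:3,3]
    return np.array([P["cx"]+P["fx"]*c[0]/-c[2],P["cy"]-P["fy"]*c[1]/-c[2]])
def blob(im,lo,hi,box=None):
    h=cv2.cvtColor(im,cv2.COLOR_RGB2HSV); m=cv2.inRange(h,lo,hi)
    if box: k=np.zeros_like(m);x0,y0,x1,y1=box;k[y0:y1,x0:x1]=1;m*=k
    m=cv2.morphologyEx(m,cv2.MORPH_CLOSE,np.ones((7,7)))
    cs,_=cv2.findContours(m,0,2); return max(cs,key=cv2.contourArea)
E
python3 - <<'E'
from h import *
a=cv2.imread("pics/t0.png")[:,:,::-1]
c=blob(a,(22,150,100),(38,255,255),(180,190,250,285)); r=cv2.minAreaRect(c);b=cv2.boxPoints(r);print(r)
for p in b: print('lvl',onz("top",*p,.04))
print('mid',onz("top",*r[0],.037))
c=blob(a,(0,0,150),(180,40,255),(285,140,450,245));c=cv2.convexHull(c);ap=cv2.approxPolyDP(c,8,True)[:,0];print(ap)
for p in ap: print('brd',onz("top",*map(float,p),.05))
print('knob',onz("top",423,181,.084))
for n,u,v,z in(("post",268,163,0),("tape",320,120,.048),("mouse",309,295,.02),("glue",368,285,.07)): print(n,onz("top",u,v,z))
# post: side view bottom & top
print('side post base',onz("side",243,265,0), 'desk top-of-post px', proj("top",np.array([.19,.62,.2])))
for z in (0,.1,.2,.3,.4,.5): print(z,proj("top",np.r_[onz("top",268,163,0)[:2],z]),proj("side",np.r_[onz("top",268,163,0)[:2],z]))
E
```

```text
((215.71615600585938, 236.89529418945312), (64.723388671875, 13.37449836730957), 66.64443969726562)
lvl [0.55859792 0.47180627 0.04      ]
lvl [0.56971594 0.44744622 0.04      ]
lvl [0.45047456 0.39019856 0.04      ]
lvl [0.43991337 0.41415485 0.04      ]
mid [0.50416864 0.43127476 0.037     ]
[[425 150]
 [438 213]
 [304 233]
 [295 169]]
brd [0.68689582 0.00271421 0.05      ]
brd [ 0.55508802 -0.01910382  0.05      ]
brd [0.51248608 0.25240023 0.05      ]
brd [0.64361051 0.27268444 0.05      ]
knob [0.61433359 0.0179521  0.084     ]
post [0.66754905 0.33411224 0.        ]
tape [0.75024107 0.22198353 0.048     ]
mouse [0.38955634 0.24132402 0.02      ]
glue [0.41233957 0.12759011 0.07      ]
side post base [0.66933982 0.33888841 0.        ] desk top-of-post px [ 56.21216201 437.37815819]
0 [268. 163.] [245.21969534 263.66053397]
0.1 [262.54304347 151.09066353] [240.15595734 226.26866435]
0.2 [255.62690335 135.99678487] [234.20312011 182.31147049]
0.3 [246.57597595 116.24391728] [227.10448357 129.89341657]
0.4 [234.22146804  89.28127048] [218.49400553  66.31155831]
0.5 [216.35089651  50.28029108] [207.83114512 -12.42558914]
```

>>> {"name": "jog_arm", "arguments": {
  "motion": [
    {"x": -3.5, "y": -0.9},
    {"x": -3.5, "y": -0.9},
    {"x": -3.5, "y": -0.9},
    {"x": -3.5, "y": -0.9},
    {"x": -3.5, "y": -0.9}
  ],
  "claw": 1,
  "squeeze": 15
}}

```text
$.motion[0]: bad value
```

>>> {"name": "jog_arm", "arguments": {
  "motion": [
    {"x": -3.5, "y": -0.9},
    {"x": -3.5, "y": -0.9},
    {"x": -3.5, "y": -0.9},
    {"x": -3.5, "y": -0.9},
    {"x": -3.5, "y": -0.9}
  ]
}}

```text
$.motion[0]: bad value
```

>>> {"name": "jog_arm", "arguments": {
  "motion": [
    {"z": 1.2, "az": -8.5},
    {"z": 1.2, "az": -8.5},
    {"z": 1.2, "az": -8.5},
    {"z": 1.2, "az": -8.5},
    {"z": 1.2, "az": -8.5}
  ]
}}

```text
$.motion[0]: bad value
```

>>> {"name": "jog_arm", "arguments": {
  "motion": [
    {"x": -3.5, "y": -0.9, "z": 0, "ax": 0, "ay": 0, "az": 0},
    {"x": -3.5, "y": -0.9, "z": 0, "ax": 0, "ay": 0, "az": 0},
    {"x": -3.5, "y": -0.9, "z": 0, "ax": 0, "ay": 0, "az": 0},
    {"x": -3.5, "y": -0.9, "z": 0, "ax": 0, "ay": 0, "az": 0},
    {"x": -3.5, "y": -0.9, "z": 0, "ax": 0, "ay": 0, "az": 0}
  ],
  "claw": 1,
  "squeeze": 15
}}

```text
time_s: 0.6
tool_pos: [0.3464, 0.5255, 0.2221]
tool_rot: [-180.0, -0.0, 162.9]
force: [0.5, 0.1, 0.3]
grip_width: 0.0869
grasp_force: 0.0
```

>>> {"name": "jog_arm", "arguments": {
  "motion": [
    {"x": -3.5, "y": -0.9, "z": 0, "ax": 0, "ay": 0, "az": 0},
    {"x": -3.5, "y": -0.9, "z": 0, "ax": 0, "ay": 0, "az": 0},
    {"x": -3.5, "y": -0.9, "z": 0, "ax": 0, "ay": 0, "az": 0},
    {"x": -3.5, "y": -0.9, "z": 0, "ax": 0, "ay": 0, "az": 0},
    {"x": -3.5, "y": -0.9, "z": 0, "ax": 0, "ay": 0, "az": 0}
  ]
}}

```text
time_s: 1.1
tool_pos: [0.5003, 0.4311, 0.222]
tool_rot: [-180.0, -0.0, 162.9]
force: [0.4, 0.9, 0.1]
grip_width: 0.0868
grasp_force: 0.0
```

>>> {"name": "jog_arm", "arguments": {
  "motion": [
    {"x": 0, "y": 0, "z": 1.2, "ax": 0, "ay": 0, "az": -8.5},
    {"x": 0, "y": 0, "z": 1.2, "ax": 0, "ay": 0, "az": -8.5},
    {"x": 0, "y": 0, "z": 1.2, "ax": 0, "ay": 0, "az": -8.5},
    {"x": 0, "y": 0, "z": 1.2, "ax": 0, "ay": 0, "az": -8.5},
    {"x": 0, "y": 0, "z": 1.2, "ax": 0, "ay": 0, "az": -8.5}
  ]
}}

```text
time_s: 1.6
tool_pos: [0.4991, 0.4319, 0.1614]
tool_rot: [-180.0, -0.1, -154.3]
force: [0.4, 0.8, -0.4]
grip_width: 0.0872
grasp_force: 0.0
```

Run:
```python
from h import *
P=env.camera_params("wrist"); o=env.get_obs(); im=save("wrist","w1.png"); print(o["tool_pos"],o["tool_rot"],o["qpos"])
c=blob(im,(22,150,100),(38,255,255)); r=cv2.minAreaRect(c); b=cv2.boxPoints(r); print(r)
q=np.array([onz("wrist",*p,.04,P) for p in b]); print(q,q.mean(0))
for i in (0,1): d=q[i+1]-q[i]; print(np.linalg.norm(d),np.degrees(np.arctan2(d[1],d[0])))
```

```text
[0.49908428 0.43188061 0.16140582] [-1.79982152e+02 -6.13691906e-02 -1.54269193e+02] [-43.46091618  21.4012888    0.36742717  86.17929757  -0.14196197
  72.48376313  72.65487094]
((328.5000305175781, 224.50003051757812), (1.4142134189605713, 2.8284268379211426), 45.0)
[[0.5237752  0.45168668 0.04      ]
 [0.52078168 0.4526319  0.04      ]
 [0.52133381 0.45411204 0.04      ]
 [0.52433117 0.45316874 0.04      ]] [0.52255546 0.45289984 0.04      ]
0.0031392078876213724 162.47618351368348
0.0015797667305579616 69.54304951914008
```

View pics/w1.png

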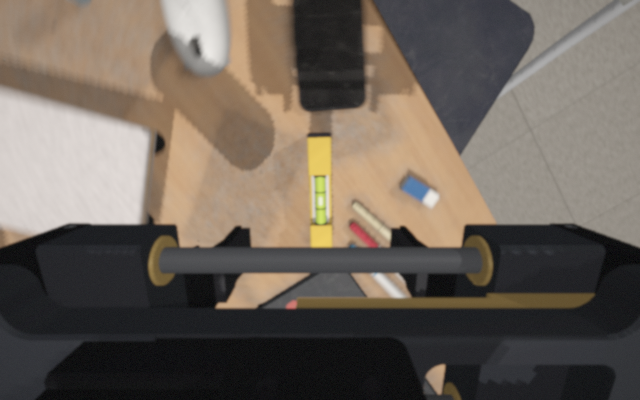

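The wrist view shows the level at columns 308-331, from row 135 down to 247 where the gripper cuts it off. The vial is at about (320,200), and the level is well aligned with the tool.

Run:
```python
from h import *
P=env.camera_params("wrist"); im=cv2.imread("pics/w1.png")[:,:,::-1]
h=cv2.cvtColor(im,cv2.COLOR_RGB2HSV); m=cv2.inRange(h,(20,130,120),(50,255,255)); 
for v in (145,155,165,185,200,215,230,240):
    u=np.where(m[v,290:350])[0]+290
    if len(u): a=onz("wrist",u[0],v,.04,P);b=onz("wrist",u[-1]+1,v,.04,P);print(v,u[0],u[-1],((a+b)/2).round(4),np.linalg.norm(a-b).round(4))
v=np.where(m[130:250,320])[0]+130;print(v.min(),v.max())
o=onz("wrist",319.5,134,.04,P);vm=onz("wrist",320,200,.035,P);print('end',o,'vialmid',vm)
```

```text
145 308 330 [0.4494 0.4059 0.04  ] 0.023
155 309 330 [0.4581 0.4107 0.04  ] 0.0222
165 309 330 [0.4672 0.4151 0.04  ] 0.0224
185 316 323 [0.4858 0.4242 0.04  ] 0.0083
215 317 323 [0.5147 0.439  0.04  ] 0.0075
230 311 331 [0.5294 0.4474 0.04  ] 0.0227
240 311 331 [0.5398 0.4525 0.04  ] 0.0229
137 247
end [0.43982266 0.40118702 0.04      ] vialmid [0.50125825 0.43177558 0.035     ]
```

>>> {"name": "jog_arm", "arguments": {
  "motion": [
    {"x": -0.3, "y": 0, "z": 3, "ax": 0, "ay": 0, "az": -1.6},
    {"x": 0, "y": 0, "z": 4, "ax": 0, "ay": 0, "az": 0},
    {"x": 0, "y": 0, "z": 3.5, "ax": 0, "ay": 0, "az": 0},
    {"x": 0, "y": 0, "z": 3, "ax": 0, "ay": 0, "az": 0},
    {"x": 0, "y": 0, "z": 2, "ax": 0, "ay": 0, "az": 0}
  ]
}}

```text
time_s: 2.15
tool_pos: [0.5007, 0.4322, 0.0046]
tool_rot: [-179.9, -0.2, -153.2]
force: [0.4, 0.1, 0.3]
grip_width: 0.0871
grasp_force: 0.0
```

>>> {"name": "jog_arm", "arguments": {
  "motion": [
    {"x": 0, "y": 0, "z": 0, "ax": 0, "ay": 0, "az": 0},
    {"x": 0, "y": 0, "z": 0, "ax": 0, "ay": 0, "az": 0},
    {"x": 0, "y": 0, "z": 0, "ax": 0, "ay": 0, "az": 0},
    {"x": 0, "y": 0, "z": 0, "ax": 0, "ay": 0, "az": 0},
    {"x": 0, "y": 0, "z": 0, "ax": 0, "ay": 0, "az": 0}
  ],
  "claw": -1,
  "squeeze": 20
}}

```text
time_s: 2.65
tool_pos: [0.5028, 0.4341, 0.009]
tool_rot: [180.0, 0.1, -153.0]
force: [0.2, 0.3, 0.5]
grip_width: 0.0542
grasp_force: 0.0
```

>>> {"name": "jog_arm", "arguments": {
  "motion": [
    {"x": 0, "y": 0, "z": 0, "ax": 0, "ay": 0, "az": 0},
    {"x": 0, "y": 0, "z": 0, "ax": 0, "ay": 0, "az": 0},
    {"x": 0, "y": 0, "z": 0, "ax": 0, "ay": 0, "az": 0},
    {"x": 0, "y": 0, "z": 0, "ax": 0, "ay": 0, "az": 0},
    {"x": 0, "y": 0, "z": 0, "ax": 0, "ay": 0, "az": 0}
  ]
}}

```text
time_s: 3.15
tool_pos: [0.5021, 0.4334, 0.0076]
tool_rot: [-180.0, 0.0, -153.0]
force: [-0.6, -0.5, 0.3]
grip_width: 0.024
grasp_force: 19.9
```

>>> {"name": "jog_arm", "arguments": {
  "motion": [
    {"x": 0, "y": 0, "z": -1.5, "ax": 0, "ay": 0, "az": 0},
    {"x": 0, "y": 0, "z": -3, "ax": 0, "ay": 0, "az": 0},
    {"x": 0, "y": 0, "z": -3.5, "ax": 0, "ay": 0, "az": 0},
    {"x": 0.2, "y": -1.5, "z": -3.5, "ax": 0, "ay": 0, "az": 0},
    {"x": 0.4, "y": -3, "z": -1.5, "ax": 0, "ay": 0, "az": 0}
  ]
}}

```text
time_s: 3.65
tool_pos: [0.5169, 0.395, 0.1427]
tool_rot: [179.8, 0.4, -152.7]
force: [1.0, 0.5, -1.5]
grip_width: 0.0239
grasp_force: 19.9
```

>>> {"name": "jog_arm", "arguments": {
  "motion": [
    {"x": 0.5, "y": -3.5, "z": 0, "ax": 0, "ay": 0, "az": 0},
    {"x": 0.5, "y": -3.5, "z": 0, "ax": 0, "ay": 0, "az": 0},
    {"x": 0.5, "y": -3.5, "z": 0, "ax": 0, "ay": 0, "az": 0},
    {"x": 0.5, "y": -3.5, "z": 0, "ax": 0, "ay": 0, "az": 0},
    {"x": 0.5, "y": -3.5, "z": 0, "ax": 0, "ay": 0, "az": 0}
  ]
}}

```text
time_s: 4.15
tool_pos: [0.5745, 0.222, 0.1386]
tool_rot: [180.0, 0.0, -153.0]
force: [0.7, -0.5, -2.0]
grip_width: 0.024
grasp_force: 19.9
```

>>> {"name": "jog_arm", "arguments": {
  "motion": [
    {"x": 0.5, "y": -3.5, "z": 0, "ax": 0, "ay": 0, "az": 0},
    {"x": 0.3, "y": -2, "z": 0, "ax": 0, "ay": 0, "az": 4},
    {"x": 0, "y": 0, "z": 0, "ax": 0, "ay": 0, "az": 8},
    {"x": 0, "y": 0, "z": 0, "ax": 0, "ay": 0, "az": 8},
    {"x": 0, "y": 0, "z": 0, "ax": 0, "ay": 0, "az": 8}
  ]
}}

```text
time_s: 4.65
tool_pos: [0.5921, 0.1704, 0.1384]
tool_rot: [180.0, 0.0, 178.6]
force: [0.5, 0.5, -1.0]
grip_width: 0.0237
grasp_force: 19.9
```

>>> {"name": "jog_arm", "arguments": {
  "motion": [
    {"x": 0, "y": 0, "z": 0, "ax": 0, "ay": 0, "az": 8},
    {"x": 0, "y": 0, "z": 0, "ax": 0, "ay": 0, "az": 8},
    {"x": 0, "y": 0, "z": 0, "ax": 0, "ay": 0, "az": 8},
    {"x": 0, "y": 0, "z": 0, "ax": 0, "ay": 0, "az": 8},
    {"x": 0, "y": 0, "z": 0, "ax": 0, "ay": 0, "az": 8}
  ]
}}

```text
time_s: 5.15
tool_pos: [0.592, 0.1709, 0.1384]
tool_rot: [180.0, -0.0, 138.7]
force: [0.5, 0.2, -1.3]
grip_width: 0.0237
grasp_force: 19.9
```

>>> {"name": "jog_arm", "arguments": {
  "motion": [
    {"x": 0, "y": 0, "z": 0, "ax": 0, "ay": 0, "az": 8},
    {"x": 0, "y": 0, "z": 0, "ax": 0, "ay": 0, "az": 8},
    {"x": 0, "y": 0, "z": 0, "ax": 0, "ay": 0, "az": 8},
    {"x": 0, "y": 0, "z": 0, "ax": 0, "ay": 0, "az": 8},
    {"x": 0, "y": 0, "z": 0, "ax": 0, "ay": 0, "az": 8}
  ]
}}

```text
time_s: 5.65
tool_pos: [0.592, 0.1709, 0.1384]
tool_rot: [180.0, -0.0, 98.7]
force: [0.4, 0.0, -2.7]
grip_width: 0.0239
grasp_force: 19.9
```

Run:
```python
from h import *
P=env.camera_params("wrist"); o=env.get_obs(); im=save("wrist","w2.png"); print(o["tool_pos"],o["tool_rot"],o["qpos"],P)
t=save("top","t2.png")
cv2.imwrite("pics/w2t.png",np.hstack([im[:,:,::-1],t[100:300,200:500,::-1].repeat(2,0).repeat(2,1)])[:, :][:,:,:].copy() if 0 else cv2.resize(np.hstack([im,t])[:,:,::-1],(800,250)))
```

```text
[0.59196978 0.17091779 0.13842245] [ 1.79980046e+02 -3.74969074e-02  9.86653451e+01] [-36.7689168   17.85444222  22.04822654  95.12793041  -7.14921531
  68.37779743  -4.37850945] {'fx': 277.4970019971018, 'fy': 277.4970019971018, 'cx': 320.1051085161136, 'cy': 201.75606167179848, 'extrinsics': array([[ 9.88515646e-01,  1.51118475e-01,  1.55349982e-04,
        -6.10526715e-01],
       [-1.46317046e-01,  9.57363981e-01, -2.49089403e-01,
        -6.67810600e-02],
       [-3.77907373e-02,  2.46206042e-01,  9.68480483e-01,
        -3.29515198e-01],
       [ 0.00000000e+00,  0.00000000e+00,  0.00000000e+00,
         1.00000000e+00]])}
```

View pics/w2t.png

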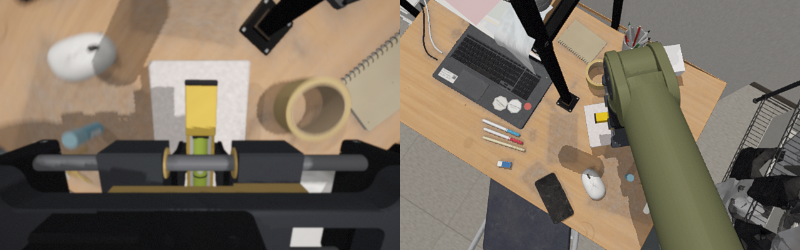

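The wrist view (left half) shows the level lying along the board and centred on its width, with board edges near columns 150 and 250 and the level at 186-216. Lowering it now.

>>> {"name": "jog_arm", "arguments": {
  "motion": [
    {"x": 0, "y": 0, "z": 2.5, "ax": 0, "ay": 0, "az": 0},
    {"x": 0, "y": 0, "z": 2.5, "ax": 0, "ay": 0, "az": 0},
    {"x": 0, "y": 0, "z": 1.5, "ax": 0, "ay": 0, "az": 0},
    {"x": 0, "y": 0, "z": 0.7, "ax": 0, "ay": 0, "az": 0},
    {"x": 0, "y": 0, "z": 0.4, "ax": 0, "ay": 0, "az": 0}
  ]
}}

```text
time_s: 6.25
tool_pos: [0.5921, 0.1707, 0.0614]
tool_rot: [-180.0, -0.0, 99.0]
force: [0.8, 0.5, -0.9]
grip_width: 0.024
grasp_force: 19.9
```

>>> {"name": "jog_arm", "arguments": {
  "motion": [
    {"x": 0, "y": 0, "z": 0.1, "ax": 0, "ay": 0, "az": 0},
    {"x": 0, "y": 0, "z": 0.1, "ax": 0, "ay": 0, "az": 0},
    {"x": 0, "y": 0, "z": 0.1, "ax": 0, "ay": 0, "az": 0},
    {"x": 0, "y": 0, "z": 0, "ax": 0, "ay": 0, "az": 0},
    {"x": 0, "y": 0, "z": 0, "ax": 0, "ay": 0, "az": 0}
  ]
}}

```text
time_s: 6.75
tool_pos: [0.5923, 0.1708, 0.0589]
tool_rot: [180.0, -0.0, 99.0]
force: [-0.2, 0.4, -1.6]
grip_width: 0.0237
grasp_force: 19.9
```

>>> {"name": "jog_arm", "arguments": {
  "motion": [
    {"x": 0, "y": 0, "z": 0.1, "ax": 0, "ay": 0, "az": 0},
    {"x": 0, "y": 0, "z": 0.1, "ax": 0, "ay": 0, "az": 0},
    {"x": 0, "y": 0, "z": 0, "ax": 0, "ay": 0, "az": 0},
    {"x": 0, "y": 0, "z": 0, "ax": 0, "ay": 0, "az": 0},
    {"x": 0, "y": 0, "z": 0, "ax": 0, "ay": 0, "az": 0}
  ]
}}

```text
time_s: 7.25
tool_pos: [0.5925, 0.1707, 0.0569]
tool_rot: [179.9, -0.0, 99.0]
force: [0.7, -0.8, 0.1]
grip_width: 0.024
grasp_force: 20.0
```

>>> {"name": "jog_arm", "arguments": {
  "motion": [
    {"x": 0, "y": 0, "z": 0.05, "ax": 0, "ay": 0, "az": 0},
    {"x": 0, "y": 0, "z": 0.05, "ax": 0, "ay": 0, "az": 0},
    {"x": 0, "y": 0, "z": 0, "ax": 0, "ay": 0, "az": 0},
    {"x": 0, "y": 0, "z": 0, "ax": 0, "ay": 0, "az": 0},
    {"x": 0, "y": 0, "z": 0, "ax": 0, "ay": 0, "az": 0}
  ]
}}

```text
time_s: 7.75
tool_pos: [0.5927, 0.1707, 0.0563]
tool_rot: [179.9, -0.0, 99.0]
force: [0.0, -0.7, 4.9]
grip_width: 0.0241
grasp_force: 20.0
```

>>> {"name": "jog_arm", "arguments": {
  "motion": [
    {"x": 0, "y": 0, "z": 0, "ax": 0, "ay": 0, "az": 0},
    {"x": 0, "y": 0, "z": 0, "ax": 0, "ay": 0, "az": 0},
    {"x": 0, "y": 0, "z": 0, "ax": 0, "ay": 0, "az": 0},
    {"x": 0, "y": 0, "z": 0, "ax": 0, "ay": 0, "az": 0},
    {"x": 0, "y": 0, "z": 0, "ax": 0, "ay": 0, "az": 0}
  ],
  "claw": 1
}}

```text
time_s: 8.25
tool_pos: [0.5919, 0.1707, 0.0553]
tool_rot: [-180.0, 0.0, 99.0]
force: [1.1, 0.4, -0.8]
grip_width: 0.0561
grasp_force: 0.0
```

>>> {"name": "jog_arm", "arguments": {
  "motion": [
    {"x": 0, "y": 0, "z": -2, "ax": 0, "ay": 0, "az": 0},
    {"x": 0, "y": 0, "z": -3, "ax": 0, "ay": 0, "az": 0},
    {"x": 0, "y": 0, "z": -3, "ax": 0, "ay": 0, "az": 0},
    {"x": -2, "y": 0, "z": -3, "ax": 0, "ay": 0, "az": 0},
    {"x": -4, "y": 0, "z": -1, "ax": 0, "ay": 0, "az": 0}
  ]
}}

```text
time_s: 8.75
tool_pos: [0.6027, 0.1159, 0.1791]
tool_rot: [179.7, -0.2, 99.4]
force: [0.6, -0.0, -0.3]
grip_width: 0.0859
grasp_force: 0.0
```

Run:
```python
from h import *
P=env.camera_params("wrist"); o=env.get_obs(); im=save("wrist","w3.png"); print(o["time_s"],o["tool_pos"],o["tool_rot"],o["grip_width"],o["force"])
import pickle; pickle.dump(P,open("p3","wb"))
c=proj("wrist",np.array([.5925,.1707,.085]));print(c)
```

```text
8.75 [0.6027451  0.11586148 0.17908259] [179.68833309  -0.18347173  99.4005643 ] 0.08593629670481724 [ 0.6039902  -0.04551873 -0.31780182]
[318.00300907 127.9318392 ]
```

View pics/w3.png

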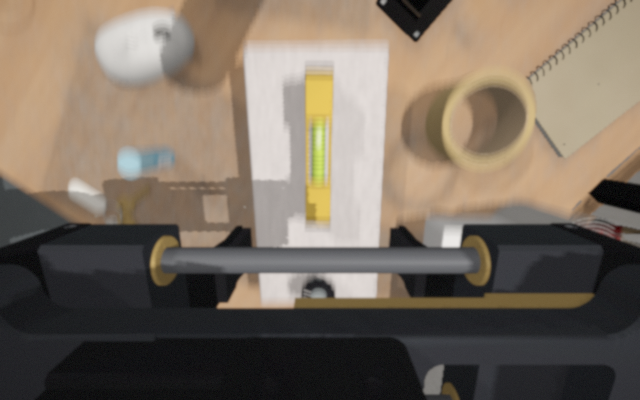

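The level lies straight on the board, with the vial at about (318,150). The knob shows at (318,288) behind the gripper bar.

Run:
```python
from h import *
import pickle; P=pickle.load(open("p3","rb"))
im=cv2.imread("pics/w3.png"); cv2.imwrite("pics/c3.png",cv2.resize(im[60:235,295:345],None,fx=3.4,fy=3.4,interpolation=cv2.INTER_CUBIC))
for v in range(108,200,3): print(v,im[v,317:321].mean(0).round().astype(int)[::-1], end=' ')
for u,v in((303,288),(334,288),(318,278),(318,300)): print(onz("wrist",u,v,.084,P))
a=cv2.imread("pics/t0.png"); g=cv2.cvtColor(a,cv2.COLOR_BGR2GRAY)
m=(g[165:200,405:445]<60).astype(np.uint8); c=max(cv2.findContours(m,0,2)[0],key=cv2.contourArea);(x,y),r=cv2.minEnclosingCircle(c);print('top knob',x+405,y+165,r,onz("top",x+405,y+165,.075))
# white box top corner, top px / side px
from itertools import product
def tri(p,q):
    o1,d1=ray("top",*p);o2,d2=ray("side",*q);A=np.array([d1,-d2]).T;s=np.linalg.lstsq(A,o2-o1,rcond=None)[0];return o1+d1*s[0],o2+d2*s[1]
print(tri((450,73),(302,120)),tri((372,85),(251,125)))
```

```text
108 [229 200  99] 111 [229 200  99] 114 [219 190  94] 117 [218 198  97] 120 [212 200  97] 123 [208 207 100] 126 [212 216 126] 129 [208 219 152] 132 [222 232 177] 135 [224 230 185] 138 [224 231 184] 141 [225 231 187] 144 [221 229 174] 147 [216 228 155] 150 [210 226 128] 153 [209 226 111] 156 [200 217 105] 159 [206 223 108] 162 [205 222 108] 165 [200 218 105] 168 [202 219 106] 171 [207 225 109] 174 [201 218 104] 177 [205 214 102] 180 [204 205  98] 183 [208 198  95] 186 [216 197  96] 189 [220 190  93] 192 [226 196  97] 195 [226 196  97] 198 [226 197  97] [0.60021454 0.02187286 0.084     ]
[0.63226151 0.02708867 0.084     ]
[0.61383377 0.03586241 0.084     ]
[0.6180245  0.01033075 0.084     ]
top knob 422.3076915740967 180.34615421295166 9.314228057861328 [0.61742283 0.01697472 0.075     ]
(array([ 0.83943444, -0.04375618,  0.0910163 ]), array([ 0.76871463, -0.06498701,  0.06468854])) (array([0.78277401, 0.1260868 , 0.15563638]), array([0.78015114, 0.12490894, 0.15465046]))
```

View pics/c3.png

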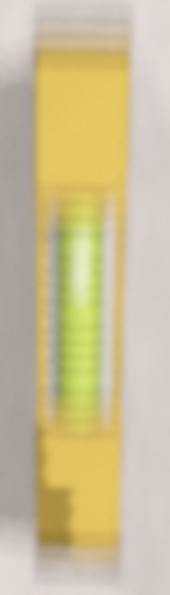

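Bubble centre is at about row 138 against a vial middle near row 151. That puts it about 10 mm towards the feet end, so the knob end is low and needs about 130° clockwise. Moving to the knob, pre-turned anticlockwise.

>>> {"name": "jog_arm", "arguments": {
  "motion": [
    {"x": -2, "y": 0, "z": 0, "ax": 0, "ay": 0, "az": 0},
    {"x": -3, "y": 0, "z": 0, "ax": 0, "ay": 0, "az": 0},
    {"x": -3, "y": 0, "z": 0, "ax": 0, "ay": 0, "az": 0},
    {"x": -1.6, "y": 0, "z": 0, "ax": 0, "ay": 0, "az": -8},
    {"x": 0, "y": 0, "z": 0, "ax": 0, "ay": 0, "az": -8}
  ]
}}

```text
time_s: 9.3
tool_pos: [0.6164, 0.012, 0.1754]
tool_rot: [-179.9, 0.1, 115.0]
force: [-0.2, 0.2, -0.3]
grip_width: 0.087
grasp_force: 0.0
```

>>> {"name": "jog_arm", "arguments": {
  "motion": [
    {"x": 0, "y": 0, "z": 1, "ax": 0, "ay": 0, "az": -8},
    {"x": 0, "y": 0, "z": 1, "ax": 0, "ay": 0, "az": -8},
    {"x": 0, "y": 0, "z": 1, "ax": 0, "ay": 0, "az": -8},
    {"x": 0, "y": 0, "z": 1, "ax": 0, "ay": 0, "az": -8},
    {"x": 0, "y": 0, "z": 0, "ax": 0, "ay": 0, "az": -8}
  ]
}}

```text
time_s: 9.8
tool_pos: [0.6151, 0.0165, 0.1335]
tool_rot: [-179.9, -0.2, 155.3]
force: [-0.2, -0.3, 0.9]
grip_width: 0.0868
grasp_force: 0.0
```

>>> {"name": "jog_arm", "arguments": {
  "motion": [
    {"x": 0, "y": 0, "z": 0, "ax": 0, "ay": 0, "az": -8},
    {"x": 0, "y": 0, "z": 0, "ax": 0, "ay": 0, "az": -8},
    {"x": 0, "y": 0, "z": 0, "ax": 0, "ay": 0, "az": 0},
    {"x": 0, "y": 0, "z": 0, "ax": 0, "ay": 0, "az": 0},
    {"x": 0, "y": 0, "z": 0, "ax": 0, "ay": 0, "az": 0}
  ]
}}

```text
time_s: 10.3
tool_pos: [0.6164, 0.0165, 0.1355]
tool_rot: [180.0, -0.0, 170.8]
force: [0.1, 0.2, -0.3]
grip_width: 0.0873
grasp_force: 0.0
```

Run:
```python
from h import *
o=env.get_obs(); print(o["time_s"],o["tool_pos"],o["tool_rot"],o["qpos"])
s=save("side","s4.png"); w=save("wrist","w4.png")
out=np.vstack([cv2.resize(s[120:300,200:460],None,fx=2,fy=2,interpolation=cv2.INTER_CUBIC),cv2.resize(w,(520,325))[:235]])
cv2.imwrite("pics/c4.png",out[:600,:,::-1])
```

```text
10.3 [0.61639004 0.01653639 0.13546137] [ 1.79999789e+02 -5.07492656e-03  1.70837035e+02] [-17.81623636  17.70753539  16.68922832  95.04736531  -5.40546429
  68.04077192  80.98736354]
```

View pics/c4.png

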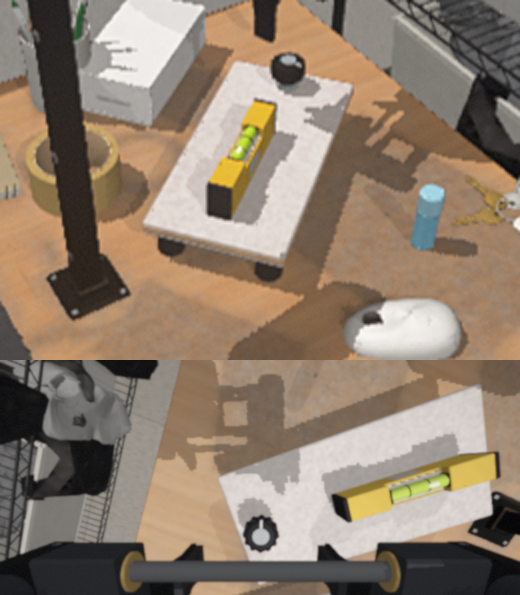

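The wrist view shows the knob at about (321,213) full-scale and the whole vial, with the bubble off towards the feet end. The side view also shows the vial, unobstructed.

Run:
```python
from h import *
im=cv2.imread("pics/w4.png"); g=cv2.cvtColor(im,cv2.COLOR_BGR2GRAY)
m=(g[180:245,290:355]<70).astype(np.uint8); m=cv2.morphologyEx(m,cv2.MORPH_CLOSE,np.ones((9,9)));c=max(cv2.findContours(m,0,2)[0],key=cv2.contourArea);(x,y),r=cv2.minEnclosingCircle(c);x+=290;y+=180;print(x,y,r)
print(onz("wrist",x,y,.075),onz("wrist",x,y,.084), np.linalg.norm(onz("wrist",x+r,y,.08)-onz("wrist",x-r,y,.08)))
```

```text
320.5 213.0 22.051176071166992
[0.61586852 0.01644642 0.075     ] [0.61319889 0.01687109 0.084     ] 0.03641556991397318
```

>>> {"name": "jog_arm", "arguments": {
  "motion": [
    {"x": 0, "y": 0, "z": 2, "ax": 0, "ay": 0, "az": 0},
    {"x": 0, "y": 0, "z": 2, "ax": 0, "ay": 0, "az": 0},
    {"x": 0, "y": 0, "z": 2, "ax": 0, "ay": 0, "az": 0},
    {"x": 0, "y": 0, "z": 1.2, "ax": 0, "ay": 0, "az": 0},
    {"x": 0, "y": 0, "z": 0.6, "ax": 0, "ay": 0, "az": 0}
  ]
}}

```text
time_s: 10.9
tool_pos: [0.6157, 0.0166, 0.0563]
tool_rot: [-180.0, -0.1, 171.0]
force: [-0.3, -0.7, 0.2]
grip_width: 0.087
grasp_force: 0.0
```

>>> {"name": "jog_arm", "arguments": {
  "motion": [
    {"x": 0, "y": 0, "z": 0, "ax": 0, "ay": 0, "az": 0},
    {"x": 0, "y": 0, "z": 0, "ax": 0, "ay": 0, "az": 0},
    {"x": 0, "y": 0, "z": 0, "ax": 0, "ay": 0, "az": 0},
    {"x": 0, "y": 0, "z": 0, "ax": 0, "ay": 0, "az": 0},
    {"x": 0, "y": 0, "z": 0, "ax": 0, "ay": 0, "az": 0}
  ],
  "claw": -1,
  "squeeze": 15
}}

```text
time_s: 11.4
tool_pos: [0.6168, 0.0167, 0.0582]
tool_rot: [180.0, 0.1, 171.0]
force: [-0.1, 0.1, -0.2]
grip_width: 0.0552
grasp_force: 0.0
```

>>> {"name": "jog_arm", "arguments": {
  "motion": [
    {"x": 0, "y": 0, "z": 0, "ax": 0, "ay": 0, "az": 0},
    {"x": 0, "y": 0, "z": 0, "ax": 0, "ay": 0, "az": 0},
    {"x": 0, "y": 0, "z": 0, "ax": 0, "ay": 0, "az": 0},
    {"x": 0, "y": 0, "z": 0, "ax": 0, "ay": 0, "az": 0},
    {"x": 0, "y": 0, "z": 0, "ax": 0, "ay": 0, "az": 0}
  ]
}}

```text
time_s: 11.9
tool_pos: [0.6166, 0.0171, 0.0577]
tool_rot: [180.0, 0.0, 171.0]
force: [-0.2, 1.4, 0.5]
grip_width: 0.0379
grasp_force: 15.0
```

```bash
cat >> h.py <<'E'
def vial(name,P=None):
    """profile along level axis at vial top: paleness (blue channel) vs s in mm (+ to +y)"""
    P=P or env.camera_params(name); im=env.read_camera(name).astype(np.float32)
    # yellow level ends along the axis -> 2D axis via rays at z=.09
    m=cv2.inRange(cv2.cvtColor(im.astype(np.uint8),cv2.COLOR_RGB2HSV),(20,130,80),(50,255,255))
    return im,m,P
E
python3 - <<'E'
from h import *
o=env.get_obs(); print(o["time_s"],o["tool_pos"],o["tool_rot"],o["force"],o["wrist_torque"],o["grip_width"])
w=save("wrist","w5.png"); s=save("side","s5.png")
C=np.array([.5922,.1707]);y=np.array([-.156,.988])
for n,im in(("wrist",w),("side",s)):
    print(n)
    for t in range(-32,33,2):
        p=proj(n,np.r_[C+y*t/1e3,.085]); v=cv2.getRectSubPix(im,(3,3),tuple(map(float,p))).mean((0,1)).astype(int); print(t,p.round(),v,end='; ' if t%4 else '\n')
E
```

```text
11.9 [0.61657224 0.01708769 0.05769638] [1.79964854e+02 1.13444523e-02 1.70997462e+02] [-0.22457333  1.4468449   0.49207053] [ 0.34494049  0.01530399 -0.03053149] 0.037920580824657525
wrist
-32 [554. 192.] [222 192  94]
-30 [558. 190.] [222 192  94]; -28 [562. 189.] [220 191  93]
-26 [566. 188.] [204 175  85]; -24 [570. 187.] [87 90 48]
-22 [575. 186.] [188 205  94]; -20 [579. 184.] [192 210  97]
-18 [583. 183.] [192 210  97]; -16 [587. 182.] [192 210  96]
-14 [591. 181.] [191 209  96]; -12 [595. 179.] [191 209  95]
-10 [599. 178.] [191 208  95]; -8 [603. 177.] [189 207  94]
-6 [607. 176.] [106 119  55]; -4 [612. 175.] [185 203  92]
-2 [616. 173.] [189 207  94]; 0 [620. 172.] [188 206  94]
2 [624. 171.] [188 206  94]; 4 [628. 170.] [188 205  93]
6 [633. 168.] [187 205  93]; 8 [637. 167.] [187 204  92]
10 [641. 166.] [185 203  92]; 12 [645. 165.] [181 198  89]
14 [650. 163.] [175 192  85]; 16 [654. 162.] [168 184  80]
18 [658. 161.] [158 174  73]; 20 [662. 160.] [144 160  66]
22 [667. 158.] [120 135  55]; 24 [671. 157.] [ 90 102  42]
26 [675. 156.] [82 92 43]; 28 [679. 154.] [104 112 
[... 348 characters left out ...]
324. 188.] [155 178  46]; -12 [323. 189.] [160 184  46]
-10 [323. 190.] [170 196  46]; -8 [323. 190.] [175 202  46]
-6 [322. 191.] [177 204  46]; -4 [322. 192.] [176 203  47]
-2 [322. 192.] [175 200  53]; 0 [321. 193.] [175 197  68]
2 [321. 193.] [178 195  85]; 4 [321. 194.] [182 196 105]
6 [320. 195.] [187 200 115]; 8 [320. 195.] [191 205 113]
10 [320. 196.] [189 207  99]; 12 [319. 197.] [184 205  82]
14 [319. 197.] [175 199  65]; 16 [319. 198.] [162 187  48]
18 [318. 199.] [166 175  48]; 20 [318. 199.] [176 167  48]
22 [318. 200.] [191 163  50]; 24 [317. 201.] [212 172  52]
26 [317. 201.] [227 181  52]; 28 [317. 202.] [233 188  52]
30 [316. 203.] [232 188  53]; 32 [316. 203.] [232 188  53]
```

>>> {"name": "jog_arm", "arguments": {
  "motion": [
    {"x": 0, "y": 0, "z": -0.02, "ax": 0, "ay": 0, "az": 4},
    {"x": 0, "y": 0, "z": -0.02, "ax": 0, "ay": 0, "az": 8},
    {"x": 0, "y": 0, "z": -0.02, "ax": 0, "ay": 0, "az": 8},
    {"x": 0, "y": 0, "z": -0.02, "ax": 0, "ay": 0, "az": 8},
    {"x": 0, "y": 0, "z": -0.02, "ax": 0, "ay": 0, "az": 8}
  ]
}}

```text
time_s: 12.5
tool_pos: [0.6167, 0.0177, 0.0585]
tool_rot: [179.9, -0.0, 134.7]
force: [1.5, 2.1, -0.3]
grip_width: 0.0375
grasp_force: 15.0
```

>>> {"name": "jog_arm", "arguments": {
  "motion": [
    {"x": 0, "y": 0, "z": -0.02, "ax": 0, "ay": 0, "az": 8},
    {"x": 0, "y": 0, "z": -0.02, "ax": 0, "ay": 0, "az": 8},
    {"x": 0, "y": 0, "z": -0.02, "ax": 0, "ay": 0, "az": 8},
    {"x": 0, "y": 0, "z": -0.02, "ax": 0, "ay": 0, "az": 8},
    {"x": 0, "y": 0, "z": -0.02, "ax": 0, "ay": 0, "az": 8}
  ]
}}

```text
time_s: 13.0
tool_pos: [0.6173, 0.0182, 0.0594]
tool_rot: [179.9, -0.1, 94.7]
force: [3.8, 2.3, -2.5]
grip_width: 0.0375
grasp_force: 15.0
```

>>> {"name": "jog_arm", "arguments": {
  "motion": [
    {"x": 0, "y": 0, "z": -0.02, "ax": 0, "ay": 0, "az": 8},
    {"x": 0, "y": 0, "z": -0.02, "ax": 0, "ay": 0, "az": 8},
    {"x": 0, "y": 0, "z": -0.02, "ax": 0, "ay": 0, "az": 8},
    {"x": 0, "y": 0, "z": -0.02, "ax": 0, "ay": 0, "az": 8},
    {"x": 0, "y": 0, "z": -0.02, "ax": 0, "ay": 0, "az": 8}
  ]
}}

```text
time_s: 13.5
tool_pos: [0.6179, 0.0182, 0.0604]
tool_rot: [179.9, -0.2, 54.7]
force: [5.2, 3.7, -4.3]
grip_width: 0.0375
grasp_force: 15.0
```

>>> {"name": "jog_arm", "arguments": {
  "motion": [
    {"x": 0, "y": 0, "z": 0, "ax": 0, "ay": 0, "az": 0},
    {"x": 0, "y": 0, "z": 0, "ax": 0, "ay": 0, "az": 0},
    {"x": 0, "y": 0, "z": 0, "ax": 0, "ay": 0, "az": 0},
    {"x": 0, "y": 0, "z": 0, "ax": 0, "ay": 0, "az": 0},
    {"x": 0, "y": 0, "z": 0, "ax": 0, "ay": 0, "az": 0}
  ]
}}

```text
time_s: 14.0
tool_pos: [0.6179, 0.0182, 0.0604]
tool_rot: [179.9, -0.2, 55.0]
force: [5.2, 3.3, -4.0]
grip_width: 0.0375
grasp_force: 15.0
```

>>> {"name": "jog_arm", "arguments": {
  "motion": [
    {"x": 0, "y": 0, "z": 0, "ax": 0, "ay": 0, "az": 0},
    {"x": 0, "y": 0, "z": 0, "ax": 0, "ay": 0, "az": 0},
    {"x": 0, "y": 0, "z": 0, "ax": 0, "ay": 0, "az": 0},
    {"x": 0, "y": 0, "z": 0, "ax": 0, "ay": 0, "az": 0},
    {"x": 0, "y": 0, "z": 0, "ax": 0, "ay": 0, "az": 0}
  ]
}}

```text
time_s: 14.5
tool_pos: [0.6179, 0.0181, 0.0604]
tool_rot: [179.9, -0.2, 55.0]
force: [4.9, 2.9, -5.3]
grip_width: 0.0378
grasp_force: 15.0
```

>>> {"name": "jog_arm", "arguments": {
  "motion": [
    {"x": 0, "y": 0, "z": 0, "ax": 0, "ay": 0, "az": 0},
    {"x": 0, "y": 0, "z": 0, "ax": 0, "ay": 0, "az": 0},
    {"x": 0, "y": 0, "z": 0, "ax": 0, "ay": 0, "az": 0},
    {"x": 0, "y": 0, "z": 0, "ax": 0, "ay": 0, "az": 0},
    {"x": 0, "y": 0, "z": 0, "ax": 0, "ay": 0, "az": 0}
  ]
}}

```text
time_s: 15.0
tool_pos: [0.6179, 0.0182, 0.0604]
tool_rot: [179.9, -0.2, 55.0]
force: [5.2, 3.6, -3.8]
grip_width: 0.0375
grasp_force: 15.0
```

```bash
cat >> h.py <<'E'
def prof(im,n="side",P=None,z=.085):
    C=np.array([.5922,.1707]);y=np.array([-.156,.988]); ts=np.arange(-36,33,1.5); r=[]
    for t in ts:
        p=proj(n,np.r_[C+y*t/1e3,z]); r.append(cv2.getRectSubPix(im,(3,3),tuple(map(float,p))).mean((0,1)))
    r=np.array(r); b=np.clip(r[:,2]-55,0,None)*(ts<20); print('bubble s',(b*ts).sum()/b.sum())
    print([(float(t),*map(int,v)) for t,v in zip(ts,r)])
E
python3 - <<'E'
from h import *
o=env.get_obs(); print(o["time_s"],o["tool_pos"],o["tool_rot"],o["force"],o["grip_width"],o["qpos"][6])
s5=cv2.imread("pics/s5.png")[:,:,::-1].copy(); prof(s5); s=save("side","s6.png"); prof(s); w=save("wrist","w6.png")
f=lambda a:cv2.resize(a[165:220,295:345,::-1],None,fx=6,fy=6,interpolation=cv2.INTER_CUBIC)
cv2.imwrite("pics/c6.png",np.hstack([f(s5),f(s)]))
E
```

```text
15.0 [0.61791662 0.01817273 0.06042696] [ 1.79898934e+02 -1.68366630e-01  5.50306972e+01] [ 5.19062528  3.59037343 -3.82574506] 0.03747091913723598 -26.115381616046992
bubble s 6.773879966187659
[(-36.0, 211, 170, 50), (-34.5, 197, 163, 49), (-33.0, 181, 159, 49), (-31.5, 169, 161, 48), (-30.0, 164, 170, 48), (-28.5, 163, 182, 48), (-27.0, 167, 192, 47), (-25.5, 173, 202, 47), (-24.0, 176, 205, 47), (-22.5, 178, 207, 47), (-21.0, 175, 203, 47), (-19.5, 170, 196, 47), (-18.0, 164, 189, 47), (-16.5, 158, 182, 47), (-15.0, 154, 178, 46), (-13.5, 155, 179, 46), (-12.0, 160, 184, 46), (-10.5, 167, 193, 46), (-9.0, 175, 202, 46), (-7.5, 176, 203, 46), (-6.0, 177, 204, 46), (-4.5, 177, 203, 47), (-3.0, 176, 202, 49), (-1.5, 175, 199, 57), (0.0, 175, 197, 68), (1.5, 177, 195, 81), (3.0, 179, 195, 95), (4.5, 183, 197, 107), (6.0, 187, 200, 115), (7.5, 191, 204, 115), (9.0, 191, 207, 107), (10.5, 188, 206, 95), (12.0, 184, 205, 82), (13.5, 178, 202, 69), (15.0, 169, 194, 57), (16.5, 163, 184, 48), (18.0, 166, 175, 48), (19.5, 172, 168, 48), (21.0, 183, 165, 49), (22.5, 196, 165, 51), (24.0, 21
[... 480 characters left out ...]
0, 152, 175, 46), (-13.5, 154, 177, 49), (-12.0, 159, 182, 54), (-10.5, 168, 190, 62), (-9.0, 178, 200, 74), (-7.5, 183, 202, 88), (-6.0, 189, 205, 105), (-4.5, 191, 204, 112), (-3.0, 190, 203, 117), (-1.5, 185, 197, 114), (0.0, 178, 191, 105), (1.5, 171, 186, 94), (3.0, 165, 183, 79), (4.5, 162, 183, 66), (6.0, 163, 187, 55), (7.5, 167, 192, 49), (9.0, 172, 199, 47), (10.5, 174, 201, 48), (12.0, 174, 201, 49), (13.5, 173, 200, 49), (15.0, 168, 194, 50), (16.5, 164, 186, 50), (18.0, 167, 178, 50), (19.5, 173, 172, 50), (21.0, 185, 170, 51), (22.5, 197, 170, 52), (24.0, 213, 176, 53), (25.5, 226, 182, 53), (27.0, 231, 187, 54), (28.5, 233, 190, 54), (30.0, 233, 189, 53), (31.5, 232, 189, 53)]
```

View pics/c6.png

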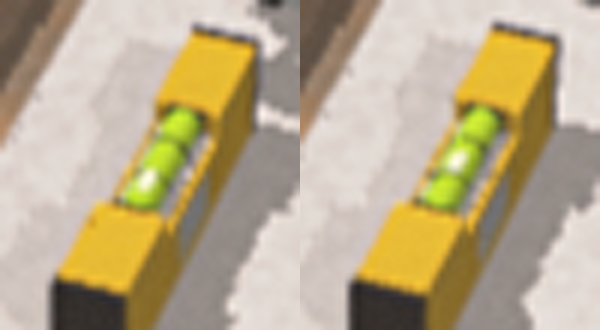

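Lines sit at s = -15 and +4.5, so the middle is about -5.2; the bubble is at -2.8, about 2.3 mm short. Turning roughly another 29°.

>>> {"name": "jog_arm", "arguments": {
  "motion": [
    {"x": 0, "y": 0, "z": -0.02, "ax": 0, "ay": 0, "az": 7},
    {"x": 0, "y": 0, "z": -0.02, "ax": 0, "ay": 0, "az": 8},
    {"x": 0, "y": 0, "z": -0.02, "ax": 0, "ay": 0, "az": 8},
    {"x": 0, "y": 0, "z": -0.02, "ax": 0, "ay": 0, "az": 6},
    {"x": 0, "y": 0, "z": 0, "ax": 0, "ay": 0, "az": 0}
  ]
}}

```text
time_s: 15.6
tool_pos: [0.6182, 0.0179, 0.0611]
tool_rot: [179.9, -0.2, 25.9]
force: [5.6, 3.0, -5.3]
grip_width: 0.0376
grasp_force: 15.0
```

>>> {"name": "jog_arm", "arguments": {
  "motion": [
    {"x": 0, "y": 0, "z": 0, "ax": 0, "ay": 0, "az": 0},
    {"x": 0, "y": 0, "z": 0, "ax": 0, "ay": 0, "az": 0},
    {"x": 0, "y": 0, "z": 0, "ax": 0, "ay": 0, "az": 0},
    {"x": 0, "y": 0, "z": 0, "ax": 0, "ay": 0, "az": 0},
    {"x": 0, "y": 0, "z": 0, "ax": 0, "ay": 0, "az": 0}
  ],
  "claw": 1
}}

```text
time_s: 16.1
tool_pos: [0.6163, 0.0164, 0.0614]
tool_rot: [-180.0, 0.0, 26.0]
force: [0.1, -0.4, 0.3]
grip_width: 0.0698
grasp_force: 0.0
```

>>> {"name": "jog_arm", "arguments": {
  "motion": [
    {"x": 0, "y": 0, "z": 0, "ax": 0, "ay": 0, "az": 0},
    {"x": 0, "y": 0, "z": 0, "ax": 0, "ay": 0, "az": 0},
    {"x": 0, "y": 0, "z": -2, "ax": 0, "ay": 0, "az": 0},
    {"x": 0, "y": 0, "z": -3, "ax": 0, "ay": 0, "az": 0},
    {"x": 0, "y": 0, "z": -3, "ax": 0, "ay": 0, "az": 0}
  ]
}}

```text
time_s: 16.6
tool_pos: [0.616, 0.0165, 0.1419]
tool_rot: [-180.0, 0.1, 26.0]
force: [0.5, -0.1, 0.5]
grip_width: 0.0868
grasp_force: 0.0
```

>>> {"name": "jog_arm", "arguments": {
  "motion": [
    {"x": 0, "y": 0, "z": -2, "ax": 0, "ay": 0, "az": 0},
    {"x": 0, "y": 0, "z": 0, "ax": 0, "ay": 0, "az": 0},
    {"x": 0, "y": 0, "z": 0, "ax": 0, "ay": 0, "az": 0},
    {"x": 0, "y": 0, "z": 0, "ax": 0, "ay": 0, "az": 0},
    {"x": 0, "y": 0, "z": 0, "ax": 0, "ay": 0, "az": 0}
  ]
}}

```text
time_s: 17.1
tool_pos: [0.6156, 0.0167, 0.1599]
tool_rot: [-180.0, 0.1, 26.0]
force: [-0.2, -0.4, -0.6]
grip_width: 0.0871
grasp_force: 0.0
```

Run:
```python
from h import *
o=env.get_obs(); print(o["time_s"],o["tool_pos"],o["tool_rot"],o["force"],o["grip_width"],o["qpos"].round(1))
s=save("side","s7.png"); prof(s)
```

```text
17.1 [0.61559228 0.01666048 0.15991485] [-1.79964014e+02  1.28960331e-01  2.59812435e+01] [-0.17033625 -0.42423303 -0.59252529] 0.08707634571730069 [-40.7  20.6  45.7  94.3 -15.3  71.8 -56. ]
bubble s -4.704003667481662
[(-36.0, 199, 162, 52), (-34.5, 181, 151, 51), (-33.0, 165, 147, 50), (-31.5, 153, 149, 49), (-30.0, 151, 160, 49), (-28.5, 153, 174, 49), (-27.0, 161, 187, 49), (-25.5, 170, 198, 50), (-24.0, 174, 201, 50), (-22.5, 175, 203, 50), (-21.0, 173, 199, 49), (-19.5, 167, 192, 49), (-18.0, 161, 185, 49), (-16.5, 156, 178, 48), (-15.0, 152, 175, 48), (-13.5, 155, 176, 54), (-12.0, 161, 181, 63), (-10.5, 171, 190, 74), (-9.0, 182, 200, 88), (-7.5, 186, 202, 100), (-6.0, 190, 204, 111), (-4.5, 190, 203, 111), (-3.0, 187, 201, 105), (-1.5, 180, 195, 97), (0.0, 171, 188, 84), (1.5, 164, 182, 73), (3.0, 157, 177, 59), (4.5, 155, 177, 51), (6.0, 159, 183, 49), (7.5, 165, 190, 48), (9.0, 171, 197, 48), (10.5, 173, 200, 49), (12.0, 174, 201, 49), (13.5, 172, 199, 49), (15.0, 167, 193, 49), (16.5, 164, 185, 49), (18.0, 166, 177, 50), (19.5, 173, 171, 50), (21.0, 185, 170, 51), (22.5, 197, 169, 52), (24.0, 213, 176, 53), (25.5, 225, 182, 53), (27.0, 231, 187, 54), (28.5, 234, 190, 54), (30.0, 233, 190, 54), (31.5, 232, 189, 54)]
```

Bubble is now about +0.5 mm from the middle. Moving over the level with the open fingers lying along it, so both end blocks are pressed evenly.

>>> {"name": "jog_arm", "arguments": {
  "motion": [
    {"x": 0.9, "y": -3, "z": 0, "ax": 0, "ay": 0, "az": 0},
    {"x": 0.9, "y": -3, "z": 0, "ax": 0, "ay": 0, "az": 0},
    {"x": 0.9, "y": -3, "z": 0, "ax": 0, "ay": 0, "az": 0},
    {"x": 0.9, "y": -3, "z": 0, "ax": 0, "ay": 0, "az": 0},
    {"x": 1, "y": -2.9, "z": 0, "ax": 0, "ay": 0, "az": 0}
  ]
}}

```text
time_s: 17.65
tool_pos: [0.5918, 0.1719, 0.1606]
tool_rot: [-180.0, 0.1, 26.0]
force: [1.3, -0.6, -0.3]
grip_width: 0.0868
grasp_force: 0.0
```

>>> {"name": "jog_arm", "arguments": {
  "motion": [
    {"x": 0, "y": 0, "z": 0, "ax": 0, "ay": 0, "az": 8.5},
    {"x": 0, "y": 0, "z": 0, "ax": 0, "ay": 0, "az": 8.5},
    {"x": 0, "y": 0, "z": 0, "ax": 0, "ay": 0, "az": 0},
    {"x": 0, "y": 0, "z": 0, "ax": 0, "ay": 0, "az": 0},
    {"x": 0, "y": 0, "z": 0, "ax": 0, "ay": 0, "az": 0}
  ]
}}

```text
time_s: 18.15
tool_pos: [0.5925, 0.1704, 0.1611]
tool_rot: [180.0, 0.0, 9.1]
force: [0.3, 0.1, 0.1]
grip_width: 0.0872
grasp_force: 0.0
```

Run:
```python
from h import *
o=env.get_obs(); print(o["time_s"],o["tool_pos"],o["tool_rot"],o["force"],o["grip_width"],o["qpos"].round(1))
P=env.camera_params("wrist"); w=save("wrist","w8.png"); s=save("side","s8.png")
h=cv2.cvtColor(w,cv2.COLOR_RGB2HSV); m=cv2.inRange(h,(20,130,100),(32,255,255)); C=o["tool_pos"]
for t in(-50,-35,35,50):
    for n,im in(("side",s),):
        mm=cv2.inRange(cv2.cvtColor(im,cv2.COLOR_RGB2HSV),(15,130,150),(35,255,255)); p=proj(n,np.r_[.5922-.156*t/1e3,.1707+.988*t/1e3,.089]); u=np.where(mm[int(round(p[1])),int(p[0])-25:int(p[0])+25])[0]+int(p[0])-25; print(t,p,u.min() if len(u) else 0,u.max() if len(u) else 0)
cv2.imwrite("pics/c8.png",np.vstack([cv2.resize(w,(520,325)),cv2.resize(s[140:270,240:500],(520,260))])[:,:,::-1])
```

```text
18.15 [0.59245204 0.17042604 0.16113783] [1.79996824e+02 1.89560684e-02 9.09437871e+00] [0.33311957 0.13623985 0.1039525 ] 0.08719757124821653 [-55.2  20.5  45.7  94.2 -15.3  71.8 -87.4]
-50 [329.52421812 175.95895678] 323 335
-35 [327.17523718 180.44221768] 321 333
35 [315.49941033 202.72668039] 309 323
50 [312.83260772 207.81653519] 306 318
```

View pics/c8.png

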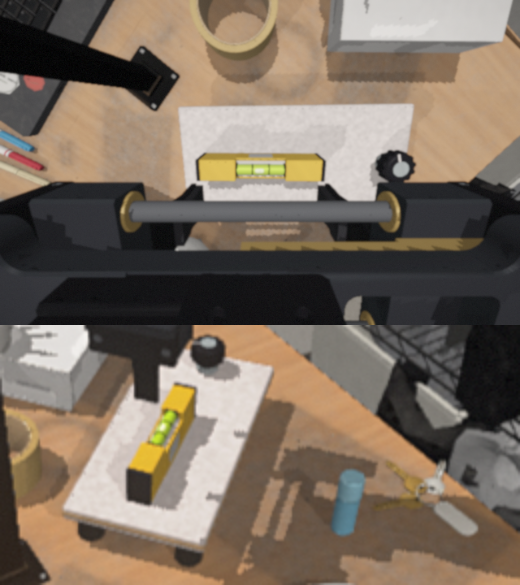

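The wrist view shows the bubble between the lines at about (260,170), with the level centred between the fingers. Descending to press.

>>> {"name": "jog_arm", "arguments": {
  "motion": [
    {"x": 0, "y": 0, "z": 2, "ax": 0, "ay": 0, "az": 0},
    {"x": 0, "y": 0, "z": 2, "ax": 0, "ay": 0, "az": 0},
    {"x": 0, "y": 0, "z": 1.5, "ax": 0, "ay": 0, "az": 0},
    {"x": 0, "y": 0, "z": 0.8, "ax": 0, "ay": 0, "az": 0},
    {"x": 0, "y": 0, "z": 0.3, "ax": 0, "ay": 0, "az": 0}
  ]
}}

```text
time_s: 18.75
tool_pos: [0.5922, 0.1705, 0.0946]
tool_rot: [180.0, 0.1, 9.0]
force: [-0.3, 0.1, -0.7]
grip_width: 0.0872
grasp_force: 0.0
```

>>> {"name": "jog_arm", "arguments": {
  "motion": [
    {"x": 0, "y": 0, "z": 0.1, "ax": 0, "ay": 0, "az": 0},
    {"x": 0, "y": 0, "z": 0.1, "ax": 0, "ay": 0, "az": 0},
    {"x": 0, "y": 0, "z": 0.1, "ax": 0, "ay": 0, "az": 0},
    {"x": 0, "y": 0, "z": 0, "ax": 0, "ay": 0, "az": 0},
    {"x": 0, "y": 0, "z": 0, "ax": 0, "ay": 0, "az": 0}
  ]
}}

```text
time_s: 19.25
tool_pos: [0.5927, 0.1708, 0.0927]
tool_rot: [-180.0, -0.0, 9.0]
force: [0.1, -0.8, 0.8]
grip_width: 0.0868
grasp_force: 0.0
```

>>> {"name": "jog_arm", "arguments": {
  "motion": [
    {"x": 0, "y": 0, "z": 0.1, "ax": 0, "ay": 0, "az": 0},
    {"x": 0, "y": 0, "z": 0.1, "ax": 0, "ay": 0, "az": 0},
    {"x": 0, "y": 0, "z": 0, "ax": 0, "ay": 0, "az": 0},
    {"x": 0, "y": 0, "z": 0, "ax": 0, "ay": 0, "az": 0},
    {"x": 0, "y": 0, "z": 0, "ax": 0, "ay": 0, "az": 0}
  ]
}}

```text
time_s: 19.75
tool_pos: [0.5926, 0.1707, 0.0905]
tool_rot: [-180.0, -0.0, 9.0]
force: [0.7, -0.1, 0.8]
grip_width: 0.087
grasp_force: 0.5
```

>>> {"name": "jog_arm", "arguments": {
  "motion": [
    {"x": 0, "y": 0, "z": 0.05, "ax": 0, "ay": 0, "az": 0},
    {"x": 0, "y": 0, "z": 0.05, "ax": 0, "ay": 0, "az": 0},
    {"x": 0, "y": 0, "z": 0, "ax": 0, "ay": 0, "az": 0},
    {"x": 0, "y": 0, "z": 0, "ax": 0, "ay": 0, "az": 0},
    {"x": 0, "y": 0, "z": 0, "ax": 0, "ay": 0, "az": 0}
  ]
}}

```text
time_s: 20.25
tool_pos: [0.5927, 0.1708, 0.0904]
tool_rot: [-180.0, -0.0, 9.0]
force: [-1.7, -1.0, 6.9]
grip_width: 0.0868
grasp_force: 3.3
```

>>> {"name": "jog_arm", "arguments": {
  "motion": [
    {"x": 0, "y": 0, "z": 0.05, "ax": 0, "ay": 0, "az": 0},
    {"x": 0, "y": 0, "z": 0, "ax": 0, "ay": 0, "az": 0},
    {"x": 0, "y": 0, "z": 0, "ax": 0, "ay": 0, "az": 0},
    {"x": 0, "y": 0, "z": 0, "ax": 0, "ay": 0, "az": 0},
    {"x": 0, "y": 0, "z": 0, "ax": 0, "ay": 0, "az": 0}
  ]
}}

```text
time_s: 20.75
tool_pos: [0.5928, 0.1707, 0.0904]
tool_rot: [-179.9, -0.0, 9.0]
force: [-3.0, -0.5, 9.3]
grip_width: 0.0871
grasp_force: 4.7
```

>>> {"name": "jog_arm", "arguments": {
  "motion": [
    {"x": 0, "y": 0, "z": 0, "ax": 0, "ay": 0, "az": 0},
    {"x": 0, "y": 0, "z": 0, "ax": 0, "ay": 0, "az": 0},
    {"x": 0, "y": 0, "z": 0, "ax": 0, "ay": 0, "az": 0},
    {"x": 0, "y": 0, "z": 0, "ax": 0, "ay": 0, "az": 0},
    {"x": 0, "y": 0, "z": 0, "ax": 0, "ay": 0, "az": 0}
  ]
}}

```text
time_s: 21.25
tool_pos: [0.5928, 0.1707, 0.0904]
tool_rot: [-179.9, -0.0, 9.0]
force: [-2.3, -1.2, 8.8]
grip_width: 0.0869
grasp_force: 4.7
```

>>> {"name": "jog_arm", "arguments": {
  "motion": [
    {"x": 0, "y": 0, "z": 0, "ax": 0, "ay": 0, "az": 0},
    {"x": 0, "y": 0, "z": 0, "ax": 0, "ay": 0, "az": 0},
    {"x": 0, "y": 0, "z": 0, "ax": 0, "ay": 0, "az": 0},
    {"x": 0, "y": 0, "z": 0, "ax": 0, "ay": 0, "az": 0},
    {"x": 0, "y": 0, "z": 0, "ax": 0, "ay": 0, "az": 0}
  ]
}}

```text
time_s: 21.75
tool_pos: [0.5928, 0.1707, 0.0904]
tool_rot: [-179.9, -0.0, 9.0]
force: [-3.1, 0.2, 9.3]
grip_width: 0.0871
grasp_force: 4.7
```

>>> {"name": "jog_arm", "arguments": {
  "motion": [
    {"x": 0, "y": 0, "z": 0, "ax": 0, "ay": 0, "az": 0},
    {"x": 0, "y": 0, "z": 0, "ax": 0, "ay": 0, "az": 0},
    {"x": 0, "y": 0, "z": 0, "ax": 0, "ay": 0, "az": 0},
    {"x": 0, "y": 0, "z": 0, "ax": 0, "ay": 0, "az": 0},
    {"x": 0, "y": 0, "z": 0, "ax": 0, "ay": 0, "az": 0}
  ]
}}

```text
time_s: 22.25
tool_pos: [0.5928, 0.1707, 0.0904]
tool_rot: [-179.9, -0.0, 9.0]
force: [-3.7, -0.3, 9.8]
grip_width: 0.0872
grasp_force: 4.7
```

Run:
```python
from h import *
o=env.get_obs(); print(o["time_s"],o["tool_pos"],o["tool_rot"],o["force"],o["wrist_torque"])
w=save("wrist","w9.png"); s=save("side","s9.png"); prof(s)
cv2.imwrite("pics/c9.png",np.hstack([cv2.resize(w[150:300,220:420],(400,300)),cv2.resize(s[160:230,280:360],(343,300),interpolation=cv2.INTER_CUBIC)])[:,:,::-1])
```

```text
22.25 [0.59281931 0.1707334  0.09037382] [-1.79945478e+02 -2.89410752e-02  8.98179882e+00] [-3.69579975 -0.26280618  9.8323248 ] [-0.05175992  0.8824289   0.10541092]
bubble s nan
[(-36.0, 44, 41, 39), (-34.5, 44, 40, 38), (-33.0, 43, 39, 38), (-31.5, 43, 39, 37), (-30.0, 42, 38, 36), (-28.5, 42, 37, 35), (-27.0, 42, 37, 35), (-25.5, 42, 37, 35), (-24.0, 42, 37, 35), (-22.5, 42, 37, 35), (-21.0, 42, 38, 36), (-19.5, 44, 39, 38), (-18.0, 46, 41, 40), (-16.5, 48, 44, 43), (-15.0, 50, 46, 45), (-13.5, 51, 48, 47), (-12.0, 53, 49, 48), (-10.5, 52, 48, 47), (-9.0, 49, 46, 44), (-7.5, 47, 43, 42), (-6.0, 43, 39, 39), (-4.5, 43, 39, 37), (-3.0, 42, 39, 36), (-1.5, 51, 50, 36), (0.0, 64, 67, 37), (1.5, 81, 89, 38), (3.0, 103, 116, 39), (4.5, 126, 145, 41), (6.0, 149, 172, 42), (7.5, 164, 191, 44), (9.0, 171, 199, 44), (10.5, 166, 193, 44), (12.0, 158, 184, 44), (13.5, 149, 174, 43), (15.0, 136, 158, 41), (16.5, 122, 138, 41), (18.0, 114, 121, 41), (19.5, 107, 108, 40), (21.0, 104, 98, 40), (22.5, 99, 87, 40), (24.0, 92, 78, 39), (25.5, 81, 67, 38), (27.0, 70, 58, 38), (28.5, 63, 53, 37), (30.0, 54, 46, 37), (31.5, 45, 40, 37)]h.py:29: RuntimeWarning: invalid value encountered in scalar divide
  r=np.array(r); b=np.clip(r[:,2]-55,0,None)*(ts<20); print('bubble s',(b*ts).sum()/b.sum())
```

View pics/c9.png

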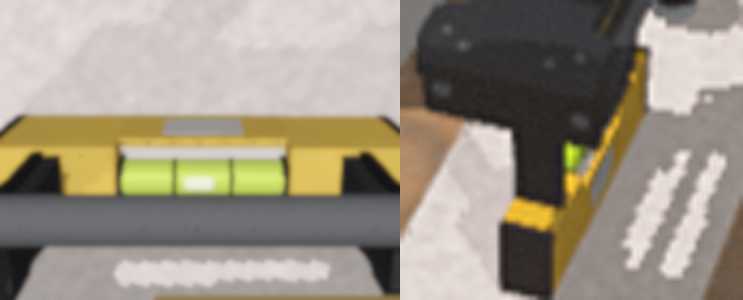

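The wrist crop shows the bubble (184–214) between the lines (175 and 232). I'll quantify the offset before handing in.

Run:
```python
import cv2,numpy as np
for f in("w9","w8"):
    im=cv2.imread(f"pics/{f}.png").astype(int); lo,hi=(236,247) if f=="w9" else (206,214)
    for v in range(lo,hi,2):
        print(f,v,'dark',[(u,int(im[v,u,1])) for u in range(275,370) if im[v,u,1]<150 and im[v,u,1]<=im[v,u-1,1] and im[v,u,1]<=im[v,u+1,1]][:8], end=' ')
        b=np.clip(im[v,285:360,0]-130,0,None); print('bub',(b*np.arange(285,360)).sum()/max(b.sum(),1),(b>0).sum())
```

```text
w9 236 dark [(279, 70), (363, 69)] bub 0.0 0
w9 238 dark [(279, 99), (363, 89)] bub 318.96111786148236 17
w9 240 dark [(278, 109), (363, 108)] bub 319.0087336244541 17
w9 242 dark [(279, 107), (363, 101)] bub 319.0590038314176 18
w9 244 dark [(279, 94), (307, 144), (363, 96)] bub 319.11407766990294 16
w9 246 dark [(279, 70), (307, 120), (335, 120), (363, 86)] bub 0.0 0
w8 206 dark [(290, 110), (351, 111)] bub 319.2 5
w8 208 dark [(290, 133), (351, 125)] bub 318.94354838709677 13
w8 210 dark [(290, 134), (351, 127)] bub 318.8738532110092 13
w8 212 dark [(290, 114), (351, 127)] bub 318.91051454138704 11
```

The bubble is about 1.3 mm off the middle, inside the 2.5 mm limit, and the push is a steady 9–10 N. Handing in.

```bash
python3 -c "
from cell import env
print(env.sign_off())"
```

```text
the job is handed in; nothing more can be done
None
```

The job is handed in, but the sign-off gave no verdict: the board is level, the bubble sits between the lines (about 1.3 mm off centre), both fingers press the spirit level down with 9–10 N, and I saw no sign of contact with the mouse, tape or glue stick.

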